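Extend the lens boom by one hole

TASK

The inspection lens sits on a telescoping boom, its sleeve locked by a spring snap button in the first hole. Press the button flush, slide the sleeve outwards (lens away from the post) until the button snaps fully out of the next hole, then let go. Work gently: do not lean on the boom, do not shove the sleeve against the locked button (15 N at most), keep off the lens, and leave the other things where they are.

Things in the scene. Friction and masses are not known exactly. Their poses are not given: they have to be found in the camera images.
- stand: grey foot plate (90 x 75 x 12 mm, fixed) of a telescoping lens boom. Origin: on the table, on the axis of its upright post. The level boom points along this body's +y: a black clamp block on the post (to 25 mm from the axis, 133 mm high), a dark square bar, and over the bar the sliding sleeve; the lens ends 297 mm from the post axis at the start
- sleeve: sliding aluminium tube, 32 mm square, top face 126 mm above the table, wall 2 mm. Origin: centre of its first hole (nearest the lens), in the top face; +y along the boom away from the post, z up; reaches y = -105 to +70 mm. 15 mm holes: one at the origin; the next 39 to 61 mm towards the post (-y), set differently each time; a third 33 mm farther. Slides with 2 N of friction
- lip (a point): middle of the face, towards the first hole, of a black lip that stands across the sleeve's top 15 mm beyond the centre of the first hole: 44 mm wide, 9 mm thick along the boom, 14 mm higher than the top face; this point is 7 mm above the top face. Part of the sleeve; it can be pushed along the boom with a fingertip
- button: round steel snap button, 13 mm, domed top, on the fixed bar 160 mm from the post axis. At the start it stands 6 mm out of the first hole and locks the sleeve (1 mm of play). Origin: on its axis, 6 mm below its top, level with the sleeve's top face when fully out. It moves straight down only
- button_top (a point): highest point of the button's dome (radius 6.5 mm), 6 mm above the sleeve's top face when fully out
- press (a joint): how far the button is pressed down, m: 0 out, 0.006 flush, about 0.008 under the sleeve's wall, at most 0.0105. Spring: 2 N to start, 4 N at flush. Flush (within 1 mm) it no longer locks: pushing the sleeve (some 5 to 10 N) drives it under the wall, where it stays by itself until a hole comes over it and it snaps out and locks again, both ways
- extension (a joint): how far the sleeve has slid out along the boom's +y from its starting hole, m: 0 at the start, 0.039 to 0.061 with the button in the next hole (the hole is set differently each time), 0.033 more in the third
- sag (a joint): how far the boom on its sprung post is pushed down, m: 0 unloaded; the springy boom gives 1 mm for each 3 N of downward load, so it also sinks under a press on the button
- lens: inspection lens in a flat black ring (68 mm wide, 14 mm high) at the far end of the sleeve, its top 9 mm below the sleeve's top face. Origin: centre of its underside, 103 mm beyond the sleeve's origin
- iris: small iris on a short post, 76 mm high: bystander. Origin: on its axis or centre
- lens_tube: black lens tube standing on end, 40 mm wide, 32 mm high: bystander. Origin: on its axis or centre
- retainer: flat dark ring 38 mm wide, 8 mm high: bystander. Origin: on its axis or centre
- driver: screwdriver 150 mm long: bystander. Origin: on its axis or centre
- optic_case: grey case 50 x 50 x 22 mm: bystander. Origin: on its axis or centre
- post_holder: black post holder 25 mm wide, 50 mm high: bystander. Origin: on its axis or centre
- spare_post: steel post 12.7 mm thick, 75 mm long, lying: bystander. Origin: on its axis or centre

How it is judged:
By the outcome, as a careful person would: the job done as asked, in the order asked, and still so for the second after the job is handed in, with the robot touching nothing.
It also fails if it takes over 38 s, if anything falls off the work surface, if the arm or the gripper's body presses on something with over 40 N, if the wrist force passes 120 N, or if a joint passes its speed limit or range.

ROBOT

A 7-joint arm with a two-finger parallel gripper is mounted at the origin on the work surface. World frame = base frame: x ahead of the robot, y to its left, z up, the work surface at z = 0. Lengths are in m, angles in rad, forces in N, time in s.
With the tool pointing down it reaches from about 0.4 to 0.875 m from the base axis. Payload 6.5 kg.
Tool frame: the origin (TCP) lies between the finger pads; the fingertips stand 11 mm ahead of it and the grasp point (between the pads) lies 8 mm behind it; z points along the fingers, y is the direction in which the jaws open and shut (so a half turn about z gives the same grasp; the last joint's range is limited). The gripper opens to 85 mm and grips with 20 to 120 N. Pads are 22 mm wide; open, the fingers measure 114 mm over their backs; the gripper's body (76 mm by 85 mm) begins 54 mm behind the grasp point. The pads swing forward as they close: fully open they stand 13 mm farther back than shut.
Start: joints at [1.282, 0.536, -0.004, 1.538, 0.003, 1.067, -0.071], TCP at [0.144, -0.634, 0.242] pointing down, gripper open.
Joint ranges: [-2.7, 2.7], [-0.37, 2.16], [-1.27, 1.26], [0.24, 2.4], [-1.31, 4.45], [0.19, 1.91], [-2.76, 2.76]. Speed limits (rad/s): [2.39, 2.39, 3.14, 3.14, 3.14, 3.14, 3.14].

INTERFACE

Orientations are given as a unit quaternion [x, y, z, w].
In Python, from station import state, snapshot, camera_info, job_done, find_in gives the robot as it stands. The module is installed in compiled form; this text tells all that it offers.
- The arm moves only by the shell command python3 -m jog 'ROWS' [FORCE]. ROWS is a JSON object of lists of equal length, an entry for each row: "travel": the shift along the tool's x, y, z in mm, a list of three; "angular": the turn, a rotation vector about the tool's x, y, z in rad, a list of three; "fingers": the gripper's target within -1 to 1 (shut at 1, half-way at 0, fully open at -1). A call has 1 to 8 rows; each row shifts and turns the commanded pose from where the row before left it, along the tool's axes as they then stand; what a row does not reach is not made up. A row lasts 1/10 s, in which the tool goes at most 50 mm and 8.59 degrees, less where a joint would pass 70% of its speed; a pose out of reach is approached as far as the arm can. A call is refused whole if a number of a shift passes 50 or a number of a turn 0.15, either way. A call with a gripper value outside its range is refused whole. The fingers move at their own pace and stop on an object; FORCE is the grip in N (left out, the last holds). Time passes only in rows, so rows that do not move let the fingers close. It gives the time, the measured TCP pose, the force and the opening at its end, in the units of the state.
- state(): the state, without advancing time (a new reading comes with each control period).
- snapshot(name): name is "scene" or "top" or "wrist"; returns the picture (420x560x3 uint8, red, green, blue); there is no depth.
- camera_info(name): a dict with "mtx" (3x3 intrinsics, pixels), "R" (3x3) and "t" (3): a world point X has camera coordinates R X + t; the wrist camera has in their place "mount" (4x4, takes a point from camera to tool coordinates, whose origin is the TCP and whose axes are the flange's). Camera axes: x right, y down, z forward; pixel columns grow to the right and rows downward; lengths in m; the calibration is good to about 2 mm. A picture is of the moment at which its call begins: read the wrist's pose just before it. camera_info takes no time and is no camera call.
- job_done(): hands the job in, once; it reports no verdict.
Trained networks look in the newest picture that a camera, given by its name, has taken for a name from the list of things; names that differ only in an ending like _2 or _b are one class to them, and where a whole thing is asked for, a point or a joint stands for the part that bears it (a point fixed in the world has none). Each returns a list of dicts, best first, with "confidence" (0 to 1); they miss things now and then, are a little off and sometimes report something else, mostly with a low value. They report only what shows in the picture. A call takes as long as a camera call.
- find_in(label, camera): "pixel" ([row, column] in pixels, amid what is visible of it).
The state is a dict: "t": time; "joints": joint angles; "joint_vel": joint speeds; "joint_torque": joint torques, N m; "position": TCP position; "tool_rot": TCP orientation; "wrist_force": force on the tool from outside, world axes, zero at the start; "wrist_torque": the same for the moment, N m; "gripper_width": opening from 0.0 (shut) to 1.0 (fully open).
Only numpy, scipy, OpenCV 4.12 (cv2) and the standard library are available. Lean on these libraries where they do the work, as an engineer would, in place of code of your own. Each camera call takes 0.05 s, during which the arm holds its last target. There are 200 camera calls.

## Working session

There is one attempt and no reset: what is moved stays moved. The work goes in short steps, Python scripts to look and compute and a shell command to move; the robot and the scene stay as the last step left them, time stands still between calls to the robot, and variables do not carry over. Pictures are saved under pics/ and viewed, about 8 in all and at most 12, crops included, and the job is handed in when it is done.

```bash
mkdir -p pics; cat > h.py <<'E'
import numpy as np, cv2
from station import *
from scipy.spatial.transform import Rotation as Rn
def cam(n):
    c=camera_info(n); K=np.array(c["mtx"])
    if "R" in c: R=np.array(c["R"]);t=np.array(c["t"])
    else:
        s=state(); T=np.eye(4); T[:3,:3]=Rn.from_quat(s["tool_rot"]).as_matrix(); T[:3,3]=s["position"]
        W=np.linalg.inv(T@np.array(c["mount"])); R=W[:3,:3]; t=W[:3,3]
    return K,R,t
def ray(px,z,C):
    K,R,t=C; d=R.T@np.linalg.inv(K)@[px[1],px[0],1]; o=-R.T@t
    return o+d*(z-o[2])/d[2]
def proj(X,C):
    K,R,t=C; p=K@(R@np.array(X)+t); return p[:2][::-1]/p[2]
def save(im,n): cv2.imwrite("pics/"+n,im[:,:,::-1])
E
python3 - <<'E'
from h import *
s=state(); print(s["position"],s["tool_rot"],s["wrist_force"],s["t"])
Z={"stand":.006,"button":.128,"lip":.137,"lens":.115,"sleeve":.126,"button_top":.132}
ims=[]
for n in("scene","top"):
    C=cam(n); im=snapshot(n); ims.append(im)
    for l,z in Z.items():
        for d in find_in(l,n)[:2]: print(n,l,np.round(d["pixel"]),round(d["confidence"],2),ray(d["pixel"],z,C).round(3))
save(ims[0],"scene.png"); save(ims[1],"top.png")
E
```

```text
[ 0.14348673 -0.63330739  0.24138388] [ 9.93794459e-01  1.11228435e-01 -1.71063812e-04 -8.82609987e-04] [ 0.86731115 -0.02513365 -0.68946119] 0.0
scene stand [205. 230.] 0.65 [ 0.53  -0.193  0.006]
scene button [157. 213.] 0.35 [ 0.52  -0.248  0.128]
scene lip [210. 274.] 0.68 [0.596 0.013 0.137]
scene lip [394. 378.] 0.53 [0.811 0.369 0.137]
scene lens [223. 290.] 0.72 [0.588 0.047 0.115]
scene sleeve [213. 278.] 0.88 [0.588 0.017 0.126]
top stand [209. 318.] 0.7 [ 0.608 -0.121  0.006]
top stand [272. 147.] 0.45 [0.444 0.317 0.006]
top lip [211. 274.] 0.66 [ 0.577 -0.006  0.137]
top lens [215. 249.] 0.7 [0.573 0.054 0.115]
top sleeve [209. 275.] 0.83 [ 0.585 -0.009  0.126]
top button_top [211. 318.] 0.24 [ 0.579 -0.108  0.132]
```

```bash
python3 -c "
import cv2,numpy as np
a=cv2.imread('pics/scene.png');b=cv2.imread('pics/top.png')
cv2.imwrite('pics/both.png',cv2.resize(np.hstack([a,b]),(800,300)))"
```

```text
(no output)
```

View pics/top.png

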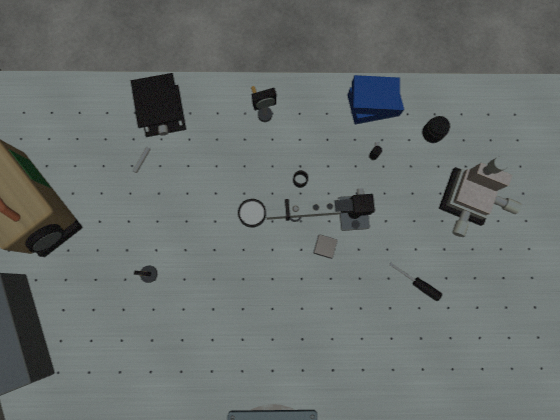

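View pics/scene.png

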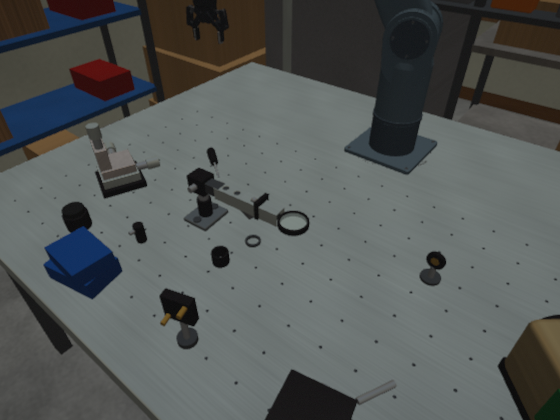

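The top view shows the boom running left, from the clamp at about (row 205, col 357) to the lens at (213, 252). The lip is at about (210, 287), the button at (208, 295), and the next holes are near columns 316 and 330. The scene view agrees.

```bash
python3 - <<'E'
from h import *
C=cam("top")
b=ray((208,295),.130,C); l=ray((213,252),.117,C); h2=ray((207,316),.126,C);h3=ray((207,330),.126,C); lp=ray((210,287),.137,C)
print(b,l,h2,h3,lp); d=l-b; print(np.degrees(np.arctan2(d[1],d[0])))
s=state(); print(Rn.from_quat(s["tool_rot"]).as_matrix().round(3)); print(np.array(camera_info("wrist")["mount"]).round(3), camera_info("wrist")["mtx"])
im=cv2.imread("pics/top.png")[150:260,220:390]; cv2.imwrite("pics/topc.png",cv2.resize(im,None,fx=4.5,fy=4.5,interpolation=cv2.INTER_CUBIC))
E
```

```text
[ 0.58637834 -0.05443827  0.13      ] [0.57710286 0.0462562  0.117     ] [ 0.58942347 -0.10393701  0.126     ] [ 0.58935511 -0.13683423  0.126     ] [ 0.58037508 -0.0355133   0.137     ]
95.26294935290558
[[ 0.975  0.221 -0.   ]
 [ 0.221 -0.975 -0.   ]
 [-0.     0.    -1.   ]]
[[-0.001 -0.951 -0.309  0.08 ]
 [ 1.    -0.001 -0.     0.001]
 [-0.    -0.309  0.951 -0.131]
 [ 0.     0.     0.     1.   ]] [[320.06814913   0.         278.6441679 ]
 [  0.         320.06814913 205.66492994]
 [  0.           0.           1.        ]]
```

View pics/topc.png

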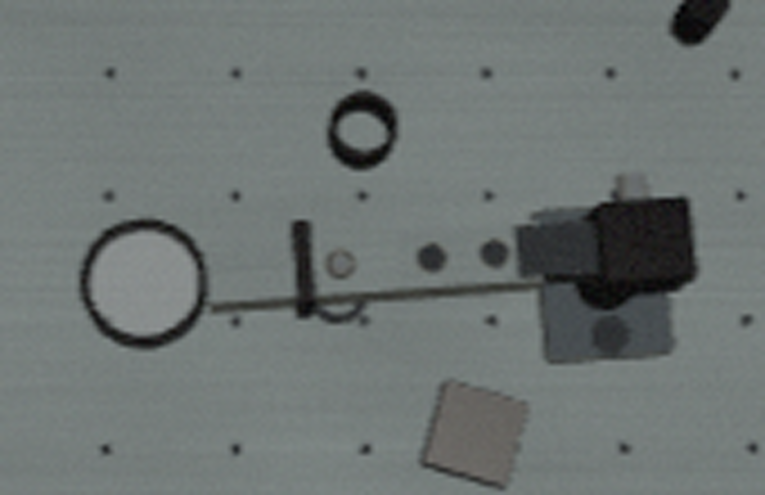

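The crop puts the button at full-image (208.4, 295.5), the next hole at (207.1, 315.8) and the third at (206.2, 329.8). That makes the slide about 48 mm, with the boom axis near 95°. Next I move over the boom with the gripper shut.

```bash
python3 -m jog '{"travel":[[38,-31.8,0],[38,-31.8,0],[38,-31.8,0],[38,-31.8,0],[38,-31.8,0],[38,-31.8,0],[38,-31.8,0],[38,-31.8,0]],"angular":[[0,0,0],[0,0,0],[0,0,0],[0,0,0],[0,0,0],[0,0,0],[0,0,0],[0,0,0]],"fingers":[1,1,1,1,1,1,1,1]}'
python3 -m jog '{"travel":[[38,-31.8,0],[38,-31.8,0],[38,-31.8,0],[38,-31.8,0],[38,-31.8,0],[38,-31.8,0],[37,-20,0],[0,0,0]],"angular":[[0,0,0],[0,0,0],[0,0,0],[0,0,0],[0,0,0],[0,0,0],[0,0,0.13],[0,0,0]],"fingers":[1,1,1,1,1,1,1,1]}'
python3 - <<'E'
from h import *
s=state(); print(s["position"],Rn.from_quat(s["tool_rot"]).as_matrix().round(3).tolist(),s["wrist_force"],s["gripper_width"])
C=cam("wrist"); im=snapshot("wrist"); save(im,"w1.png")
for l,z in {"button_top":.132,"lip":.137,"button":.130,"lens":.117}.items():
    for d in find_in(l,"wrist")[:2]: print(l,np.round(d["pixel"]),round(d["confidence"],2),ray(d["pixel"],z,C).round(4))
E
```

```text
t: 1.5
position: [0.3849, -0.317, 0.2427]
tool_rot: [0.994, 0.111, 0.0, 0.0]
wrist_force: [1.2, 0.0, 0.8]
gripper_width: -0.001
t: 2.3
position: [0.5991, -0.0475, 0.2425]
tool_rot: [0.999, 0.049, 0.002, -0.002]
wrist_force: [0.7, 0.1, -0.3]
gripper_width: -0.001
[ 0.5991432  -0.04750129  0.24246214] [[0.995, 0.098, 0.003], [0.098, -0.995, 0.004], [0.003, -0.004, -1.0]] [ 0.70975452  0.14601356 -0.31562508] -0.0009822196920927701
button_top [221. 286.] 0.62 [ 0.5896 -0.0542  0.132 ]
lip [216. 227.] 0.79 [ 0.5904 -0.0078  0.137 ]
lip [216. 314.] 0.44 [ 0.5977 -0.076   0.137 ]
button [221. 286.] 0.62 [ 0.5884 -0.0545  0.13  ]
button [220. 287.] 0.49 [ 0.5894 -0.0558  0.13  ]
lens [211. 167.] 0.96 [0.5831 0.0459 0.117 ]
```

View pics/w1.png

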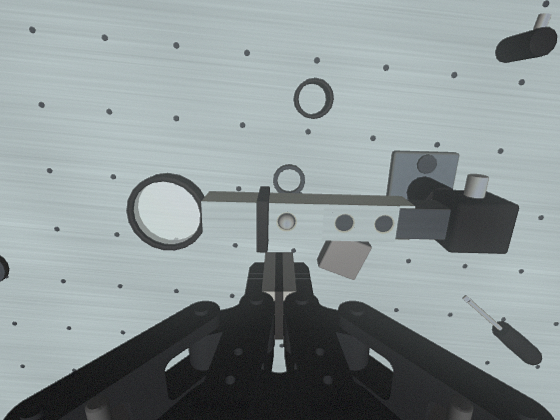

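The wrist view shows the button at (221, 286), the lip at columns 257–269, and the holes at (222, 344) and (223, 384). The shut fingertips are about 13 mm thick along the jaw axis and 22 mm the other way. I'll turn 90° so the 22 mm runs along the boom, which lets one tip position cover the button and touch the lip.

```bash
python3 - <<'E'
from h import *
C=cam("wrist"); b=ray((221,286),.131,C)
for n,p,z in [("h2",(222,344),.126),("h3",(223,384),.126),("lipfaceTop",(218,268),.140),("lens",(211,167),.117)]:
    x=ray(p,z,C); print(n,x.round(4),np.linalg.norm((x-b)[:2]),np.degrees(np.arctan2(*(x-b)[1::-1])).round(1))
print(b, np.round(state()["joints"],3))
im=cv2.imread("pics/w1.png")
g=cv2.cvtColor(im,cv2.COLOR_BGR2GRAY)
for c in (220,240,300,320,365): # top face edges
    print(c,[int(v) for v in g[196:246,c]])
E
```

```text
h2 [ 0.5859 -0.1121  0.126 ] 0.04805081990732706 -88.1
h3 [ 0.588  -0.1451  0.126 ] 0.08114465044026198 -87.4
lipfaceTop [ 0.589  -0.0494  0.14  ] 0.015367954760722547 72.6
lens [0.5791 0.0361 0.117 ] 0.10029216995660514 93.0
[ 0.58439068 -0.06402918  0.131     ] [ 0.201  0.461 -0.246  1.671  0.128  1.026 -1.567]
220 [102, 101, 101, 101, 98, 110, 173, 180, 184, 185, 184, 181, 181, 177, 176, 179, 179, 184, 181, 180, 179, 180, 174, 173, 178, 181, 183, 185, 186, 183, 184, 178, 183, 186, 184, 181, 180, 184, 184, 185, 186, 178, 187, 183, 183, 190, 188, 188, 187, 182]
240 [98, 100, 99, 99, 99, 94, 151, 181, 183, 182, 183, 182, 180, 178, 177, 177, 179, 181, 181, 184, 181, 181, 174, 172, 177, 182, 183, 184, 185, 181, 184, 180, 179, 184, 182, 179, 180, 182, 182, 182, 184, 179, 180, 192, 188, 186, 187, 193, 192, 192]
300 [98, 98, 99, 95, 96, 97, 97, 110, 177, 185, 185, 185, 184, 183, 179, 182, 178, 180, 186, 189, 185, 186, 182, 180, 177, 178, 186, 187, 185, 184, 181, 182, 180, 183, 183, 184, 183, 180, 181, 183, 182, 186, 186, 182, 186, 180, 185, 185, 186, 188]
320 [100, 99, 98, 101, 99, 97, 97, 92, 153, 183, 183, 185, 183, 185, 183, 180, 181, 179, 182, 189, 190, 188, 187, 186, 182, 177, 184, 187, 186, 184, 184, 182, 182, 182, 183, 185, 186, 183, 178, 184, 183, 184, 188, 185, 184, 185, 185, 183, 183, 184]
365 [93, 99, 99, 98, 98, 98, 98, 98, 92, 154, 181, 183, 182, 181, 178, 177, 177, 179, 179, 177, 178, 183, 185, 179, 179, 177, 178, 178, 179, 180, 181, 180, 180, 181, 179, 178, 178, 178, 179, 184, 183, 181, 179, 178, 181, 134, 81, 72, 94, 122]
```

The button's position shifted because the arm was still settling when I read the pose. I'll re-measure once it's still. The slide estimate of 48 mm is consistent, and the boom axis is about 94°.

```bash
python3 -m jog '{"travel":[[0,0,0],[0,0,0],[0,0,0],[0,0,0],[0,0,0],[0,0,0],[0,0,0],[0,0,0]],"angular":[[0,0,-0.145],[0,0,-0.145],[0,0,-0.145],[0,0,-0.145],[0,0,-0.145],[0,0,-0.145],[0,0,-0.145],[0,0,-0.145]],"fingers":[1,1,1,1,1,1,1,1]}'
python3 -m jog '{"travel":[[0,0,0],[0,0,0],[0,0,0],[0,0,0],[0,0,0],[0,0,0]],"angular":[[0,0,-0.145],[0,0,-0.145],[0,0,-0.093],[0,0,0],[0,0,0],[0,0,0]],"fingers":[1,1,1,1,1,1]}'
python3 - <<'E'
from h import *
s=state(); print(s["position"],Rn.from_quat(s["tool_rot"]).as_matrix().round(4).tolist(),s["wrist_force"],np.abs(s["joint_vel"]).max())
C=cam("wrist"); im=snapshot("wrist"); save(im,"w2.png")
for l,z in {"button_top":.132,"lip":.137,"lens":.117}.items():
    for d in find_in(l,"wrist")[:2]: print(l,np.round(d["pixel"],1),round(d["confidence"],2),ray(d["pixel"],z,C).round(4))
print(state()["position"])
E
```

```text
t: 3.35
position: [0.595, -0.0564, 0.2424]
tool_rot: [0.809, 0.588, -0.0, 0.0]
wrist_force: [-0.3, -0.4, 0.3]
gripper_width: -0.001
t: 3.95
position: [0.5955, -0.0551, 0.2424]
tool_rot: [0.685, 0.729, -0.0, 0.0]
wrist_force: [0.5, -0.2, 0.8]
gripper_width: -0.001
[ 0.59552491 -0.05514066  0.24236699] [[-0.0623, 0.9981, -0.0], [0.9981, 0.0623, -0.0004], [-0.0004, -0.0, -1.0]] [ 0.45366572 -0.21066711  0.82926066] 0.008015469434880393
button_top [198.4 266.7] 0.48 [ 0.587  -0.0494  0.132 ]
lip [ 99.5 259.8] 0.76 [0.5787 0.0239 0.137 ]
lens [ 65.9 263.2] 0.91 [0.579  0.0476 0.117 ]
[ 0.59569141 -0.05450345  0.24229476]
```

View pics/w2.png

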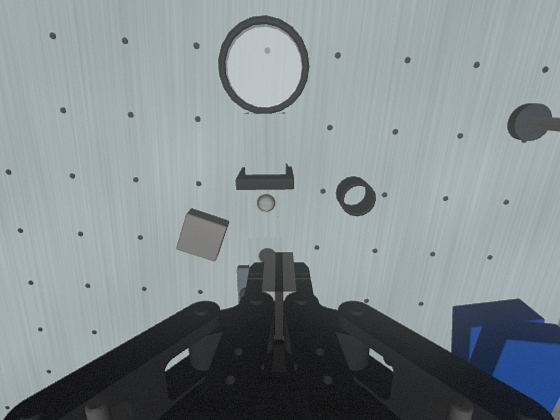

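The button shows at about (203, 266). The lip's upper near edge is at row 189, columns 236–294, and the lens centre is near (65, 264).

```bash
python3 - <<'E'
from h import *
C=cam("wrist")
g=cv2.cvtColor(cv2.imread("pics/w2.png"),cv2.COLOR_BGR2GRAY)
print(g[180:216,266].tolist()); print(g[203,250:284].tolist()); print(g[183,230:300:1].tolist())
R=Rn.from_quat(state()["tool_rot"]).as_matrix(); p=np.array(state()["position"])
for n,q,z in [("btn",(203,266),.130),("btn.132",(203,266),.132),("lipedge",(189,265),.140),("lens",(64.5,264),.119),("lipL",(189,236),.14),("lipR",(189,294),.14)]:
    x=ray(q,z,C); print(n,x.round(4),"tool mm",(R.T@(x-p)*1000).round(1))
b=ray((203,266),.13,C); l=ray((64.5,264),.119,C); print(np.degrees(np.arctan2(*(l-b)[1::-1])),np.linalg.norm((l-b)[:2]))
E
```

```text
[72, 74, 70, 70, 68, 68, 67, 67, 63, 99, 162, 168, 169, 163, 101, 86, 105, 125, 135, 145, 148, 150, 153, 157, 150, 145, 150, 154, 155, 150, 132, 123, 157, 172, 172, 169]
[173, 171, 171, 171, 170, 168, 160, 93, 97, 128, 146, 149, 154, 157, 155, 156, 157, 156, 156, 154, 146, 138, 125, 107, 80, 138, 161, 166, 165, 169, 170, 169, 174, 169]
[171, 170, 172, 174, 178, 146, 80, 74, 75, 70, 73, 72, 71, 73, 71, 73, 72, 70, 72, 72, 70, 71, 69, 73, 71, 72, 71, 75, 71, 72, 71, 69, 72, 72, 70, 73, 70, 73, 70, 72, 67, 67, 71, 72, 70, 72, 73, 69, 70, 69, 71, 72, 72, 66, 69, 71, 71, 71, 70, 70, 72, 73, 74, 58, 168, 174, 170, 165, 168, 165]
btn [ 0.5868 -0.0532  0.13  ] tool mm [  1.9  -8.8 112.3]
btn.132 [ 0.5868 -0.0526  0.132 ] tool mm [  2.5  -8.7 110.3]
lipedge [ 0.5857 -0.039   0.14  ] tool mm [ 16.1  -9.  102.3]
lens [0.5796 0.049  0.119 ] tool mm [104.4  -9.4 123.3]
lipL [ 0.5639 -0.0404  0.14  ] tool mm [ 16.1 -30.8 102.3]
lipR [ 0.6074 -0.0377  0.14  ] tool mm [ 16.1  12.8 102.3]
94.00721535194381 0.10249593652176776
```

The checks agree: lip width reads 43.6 mm, lip face to button 14–15 mm, lens 102.5 mm from the button, and the tool is within 0.5° of the boom axis. Now descending to 10 mm above the button.

```bash
python3 -m jog '{"travel":[[1,-9,20],[0,0,40],[0,0,29],[0,0,0],[0,0,0],[0,0,0]],"angular":[[0,0,0],[0,0,0],[0,0,0],[0,0,0],[0,0,0],[0,0,0]],"fingers":[1,1,1,1,1,1]}'
python3 - <<'E'
from h import *
s=state(); print(s["position"],s["wrist_force"])
p=np.array(s["position"]);R=Rn.from_quat(s["tool_rot"]).as_matrix(); print("btn in tool",(R.T@(np.array([.5868,-.0530,.132])-p)*1000).round(1),(R.T@(np.array([.5857,-.039,.14])-p)*1000).round(1))
save(snapshot("wrist"),"w3.png")
E
```

```text
t: 4.75
position: [0.5881, -0.0539, 0.1552]
tool_rot: [0.684, 0.73, 0.001, 0.001]
wrist_force: [-0.4, 0.0, 1.2]
gripper_width: 0.001
[ 0.5881216  -0.05387171  0.15518557] [-0.40090082  0.02418588  1.24336145]
btn in tool [ 1.  -1.3 23.2] [15.  -1.5 15.2]
```

View pics/w3.png

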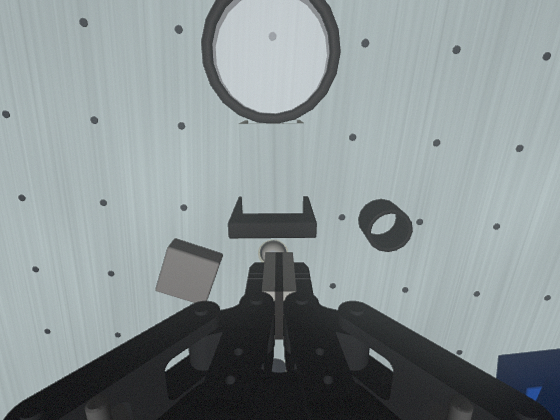

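The tip's front lower edge is at row 253, columns 264–295 (centre 279.5). The button and lip are both centred on column 272.5, so a small sideways correction is needed.

```bash
python3 - <<'E'
from h import *
C=cam("wrist");s=state();p=np.array(s["position"]);R=Rn.from_quat(s["tool_rot"]).as_matrix()
print(p)
for v in [(11,6.5,11),(11,-6.5,11),(11,0,11)]: print(v,proj(p+R@(np.array(v)/1000),C))
for n,q,z in [("lipedge",(237.5,272.5),.14),("btn",(248,272.5),.132),("btnback",(241,272.5),.129)]:print(n,(R.T@(ray(q,z,C)-p)*1000).round(1))
for z in (.143,.1455): print("tip",(R.T@(ray((253,279.5),z,C)-p)*1000).round(1))
E
```

```text
[ 0.58812753 -0.05393317  0.15523334]
(11, 6.5, 11) [247.79821268 289.43972131]
(11, -6.5, 11) [247.81170126 262.69404749]
(11, 0, 11) [247.80495702 276.06679494]
lipedge [14.6 -1.8 15.2]
btn [ 5.1 -2.  23.2]
btnback [ 7.7 -2.  26.2]
tip [ 7.6  1.7 12.2]
tip [8.8 1.7 9.7]
```

```bash
python3 -m jog '{"travel":[[2,-3.5,0],[0,0,8],[0,0,0],[0,0,0]],"angular":[[0,0,0],[0,0,0],[0,0,0],[0,0,0]],"fingers":[1,1,1,1]}'
for i in 1 2; do python3 -c "from station import *;s=state();print(s['position'],s['wrist_force'])"; done
python3 -m jog '{"travel":[[0,0,3],[0,0,3],[0,0,0],[0,0,0]],"angular":[[0,0,0],[0,0,0],[0,0,0],[0,0,0]],"fingers":[1,1,1,1]}'
python3 -m jog '{"travel":[[0,0,2],[0,0,0],[0,0,0]],"angular":[[0,0,0],[0,0,0],[0,0,0]],"fingers":[1,1,1]}'
python3 -c "
from h import *
save(snapshot('wrist'),'w4.png')"
```

```text
t: 5.2
position: [0.5829, -0.0523, 0.1451]
tool_rot: [0.684, 0.73, -0.0, -0.0]
wrist_force: [0.6, -0.2, -0.2]
gripper_width: -0.0
[ 0.58286131 -0.0523378   0.14506005] [ 0.5676158  -0.20709765 -0.16239569]
[ 0.58286131 -0.0523378   0.14506005] [ 0.5676158  -0.20709765 -0.16239569]
t: 5.6
position: [0.5834, -0.0523, 0.1395]
tool_rot: [0.684, 0.73, 0.0, 0.0]
wrist_force: [-0.3, -0.5, 2.6]
gripper_width: -0.003
t: 5.9
position: [0.5834, -0.0523, 0.1374]
tool_rot: [0.684, 0.73, 0.0, 0.0]
wrist_force: [0.2, -0.5, 3.4]
gripper_width: 0.002
```

View pics/w4.png

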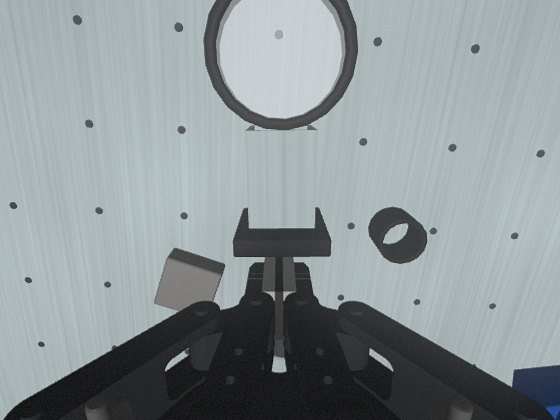

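The tip is centred behind the lip (lip columns 233–331) and the button is partly pressed. I'll press on in small steps while watching the force.

```bash
python3 -m jog '{"travel":[[0,0,1],[0,0,0],[0,0,0]],"angular":[[0,0,0],[0,0,0],[0,0,0]],"fingers":[1,1,1]}'
python3 -m jog '{"travel":[[0,0,0.4],[0,0,0],[0,0,0]],"angular":[[0,0,0],[0,0,0],[0,0,0]],"fingers":[1,1,1]}'
```

```text
t: 6.25
position: [0.5833, -0.0523, 0.1364]
tool_rot: [0.684, 0.73, 0.0, 0.0]
wrist_force: [1.8, -0.5, 2.8]
gripper_width: 0.002
t: 6.55
position: [0.5833, -0.0523, 0.136]
tool_rot: [0.684, 0.73, 0.0, 0.0]
wrist_force: [1.6, -0.3, 3.4]
gripper_width: 0.001
```

```bash
python3 -m jog '{"travel":[[0,0,0.3],[0,0,0],[0,0,0]],"angular":[[0,0,0],[0,0,0],[0,0,0]],"fingers":[1,1,1]}'
python3 -m jog '{"travel":[[1.5,0,0],[0,0,0]],"angular":[[0,0,0],[0,0,0]],"fingers":[1,1]}'
python3 -m jog '{"travel":[[1,0,0],[0,0,0]],"angular":[[0,0,0],[0,0,0]],"fingers":[1,1]}'
```

```text
t: 6.85
position: [0.5833, -0.0523, 0.1357]
tool_rot: [0.684, 0.73, 0.0, 0.0]
wrist_force: [2.1, -0.2, 3.7]
gripper_width: -0.002
t: 7.05
position: [0.5828, -0.0512, 0.1356]
tool_rot: [0.684, 0.73, -0.0, 0.0]
wrist_force: [0.2, -1.9, 5.2]
gripper_width: -0.001
t: 7.25
position: [0.5827, -0.0505, 0.1355]
tool_rot: [0.684, 0.73, -0.001, 0.0]
wrist_force: [0.9, -4.3, 4.5]
gripper_width: -0.002
```

```bash
python3 -m jog '{"travel":[[0.7,0,0],[0,0,0]],"angular":[[0,0,0],[0,0,0]],"fingers":[1,1]}'
python3 -m jog '{"travel":[[0.7,0,0],[0,0,0]],"angular":[[0,0,0],[0,0,0]],"fingers":[1,1]}'
```

```text
t: 7.45
position: [0.5826, -0.0497, 0.1355]
tool_rot: [0.684, 0.73, -0.0, 0.0]
wrist_force: [0.7, -3.9, 5.5]
gripper_width: 0.001
t: 7.65
position: [0.5825, -0.0483, 0.1355]
tool_rot: [0.684, 0.73, -0.0, -0.0]
wrist_force: [-0.4, -2.4, 4.7]
gripper_width: 0.002
```

```bash
python3 -m jog '{"travel":[[1,0,0],[1,0,0],[0,0,0]],"angular":[[0,0,0],[0,0,0],[0,0,0]],"fingers":[1,1,1]}'
python3 -m jog '{"travel":[[1,0,0],[1,0,0],[0,0,0]],"angular":[[0,0,0],[0,0,0],[0,0,0]],"fingers":[1,1,1]}'
```

```text
t: 7.95
position: [0.5824, -0.0464, 0.1355]
tool_rot: [0.684, 0.73, -0.0, -0.0]
wrist_force: [-0.8, -5.0, 4.9]
gripper_width: -0.001
t: 8.25
position: [0.5824, -0.0458, 0.1355]
tool_rot: [0.684, 0.729, -0.001, 0.0]
wrist_force: [-0.7, -7.7, 4.6]
gripper_width: 0.002
```

```bash
python3 -m jog '{"travel":[[0.5,0,0],[0,0,0]],"angular":[[0,0,0],[0,0,0]],"fingers":[1,1]}'
python3 -m jog '{"travel":[[0.4,0,0],[0,0,0]],"angular":[[0,0,0],[0,0,0]],"fingers":[1,1]}'
```

```text
t: 8.45
position: [0.5824, -0.0457, 0.1355]
tool_rot: [0.684, 0.729, -0.001, 0.001]
wrist_force: [-0.1, -7.6, 4.9]
gripper_width: 0.001
t: 8.65
position: [0.5823, -0.0449, 0.1355]
tool_rot: [0.684, 0.729, -0.001, 0.0]
wrist_force: [-0.4, -6.5, 5.0]
gripper_width: 0.004
```

```bash
python3 -m jog '{"travel":[[0.6,0,0],[0,0,0]],"angular":[[0,0,0],[0,0,0]],"fingers":[1,1]}'
python3 -m jog '{"travel":[[0.6,0,0],[0,0,0]],"angular":[[0,0,0],[0,0,0]],"fingers":[1,1]}'
```

```text
t: 8.85
position: [0.5822, -0.0423, 0.1355]
tool_rot: [0.684, 0.73, 0.0, -0.0]
wrist_force: [-0.8, -1.7, 4.5]
gripper_width: -0.001
t: 9.05
position: [0.5821, -0.0414, 0.1355]
tool_rot: [0.683, 0.73, 0.0, -0.001]
wrist_force: [-1.8, -1.3, 4.7]
gripper_width: -0.0
```

It broke through: the push force fell to about 1.5 N, so the button is under the wall. I'll push a little farther, ease the tip off the top face, and carry on sliding.

```bash
python3 -m jog '{"travel":[[1,0,0],[1,0,0],[1,0,-0.5],[1,0,-1],[1,0,-1],[0,0,0]],"angular":[[0,0,0],[0,0,0],[0,0,0],[0,0,0],[0,0,0],[0,0,0]],"fingers":[1,1,1,1,1,1]}'
python3 -m jog '{"travel":[[1.5,0,0],[1.5,0,0],[1.5,0,0],[1.5,0,0],[1.5,0,0],[1.5,0,0],[0,0,0]],"angular":[[0,0,0],[0,0,0],[0,0,0],[0,0,0],[0,0,0],[0,0,0],[0,0,0]],"fingers":[1,1,1,1,1,1,1]}'
```

```text
t: 9.65
position: [0.5819, -0.037, 0.1377]
tool_rot: [0.684, 0.73, 0.0, -0.0]
wrist_force: [0.2, -0.9, -0.7]
gripper_width: 0.001
t: 10.35
position: [0.5814, -0.0277, 0.1381]
tool_rot: [0.684, 0.73, 0.0, -0.0]
wrist_force: [-0.2, -2.3, -1.6]
gripper_width: 0.003
```

```bash
python3 -m jog '{"travel":[[2,0,0],[2,0,0],[2,0,0],[2,0,0],[2,0,0],[1.5,0,0],[0,0,0]],"angular":[[0,0,0],[0,0,0],[0,0,0],[0,0,0],[0,0,0],[0,0,0],[0,0,0]],"fingers":[1,1,1,1,1,1,1]}'
python3 -m jog '{"travel":[[2,0,0],[2,0,0],[2,0,0],[1.5,0,0],[1.5,0,0],[0,0,0]],"angular":[[0,0,0],[0,0,0],[0,0,0],[0,0,0],[0,0,0],[0,0,0]],"fingers":[1,1,1,1,1,1]}'
python3 - <<'E'
from h import *
C=cam("top");im=snapshot("top");save(im,"t2.png")
print(cam("wrist")[1][0,0],state()["position"],state()["wrist_force"])
E
```

```text
t: 11.05
position: [0.5807, -0.0161, 0.1381]
tool_rot: [0.684, 0.73, 0.0, -0.0]
wrist_force: [-0.5, -1.3, -0.9]
gripper_width: -0.0
t: 11.65
position: [0.5806, -0.0064, 0.1383]
tool_rot: [0.683, 0.73, 0.001, -0.0]
wrist_force: [-0.1, 1.6, -0.4]
gripper_width: 0.004
0.997857868380988 [ 0.58064118 -0.00661313  0.13835426] [0.43644053 0.26186085 0.76976469]
```

```bash
for i in 1; do python3 -m jog '{"travel":[[1,0,0],[1,0,0],[0,0,0]],"angular":[[0,0,0],[0,0,0],[0,0,0]],"fingers":[1,1,1]}'; done
python3 -m jog '{"travel":[[1,0,0],[0,0,0]],"angular":[[0,0,0],[0,0,0]],"fingers":[1,1]}'
python3 -m jog '{"travel":[[1,0,0],[0,0,0]],"angular":[[0,0,0],[0,0,0]],"fingers":[1,1]}'
```

```text
t: 12.0
position: [0.5801, -0.0055, 0.1381]
tool_rot: [0.684, 0.73, 0.0, -0.0]
wrist_force: [0.8, 0.9, 0.7]
gripper_width: 0.0
t: 12.2
position: [0.58, -0.0047, 0.1381]
tool_rot: [0.684, 0.73, 0.0, -0.0]
wrist_force: [-0.6, -0.0, 0.4]
gripper_width: 0.003
t: 12.4
position: [0.5799, -0.004, 0.1381]
tool_rot: [0.684, 0.73, -0.0, 0.0]
wrist_force: [0.4, -0.4, 0.8]
gripper_width: 0.003
```

```bash
python3 -m jog '{"travel":[[1,0,0],[0,0,0]],"angular":[[0,0,0],[0,0,0]],"fingers":[1,1]}'
python3 -m jog '{"travel":[[1,0,0],[0,0,0]],"angular":[[0,0,0],[0,0,0]],"fingers":[1,1]}'
python3 -m jog '{"travel":[[1,0,0],[0,0,0]],"angular":[[0,0,0],[0,0,0]],"fingers":[1,1]}'
```

```text
t: 12.6
position: [0.5799, -0.0034, 0.1381]
tool_rot: [0.684, 0.73, -0.0, 0.0]
wrist_force: [0.7, -2.6, -0.7]
gripper_width: -0.0
t: 12.8
position: [0.5798, -0.002, 0.1381]
tool_rot: [0.684, 0.73, -0.0, 0.0]
wrist_force: [-0.2, -1.8, -0.3]
gripper_width: -0.003
t: 13.0
position: [0.5798, -0.0015, 0.1381]
tool_rot: [0.684, 0.73, -0.0, 0.0]
wrist_force: [-0.0, -3.5, 0.6]
gripper_width: -0.002
```

```bash
python3 -m jog '{"travel":[[0.7,0,0],[0,0,0]],"angular":[[0,0,0],[0,0,0]],"fingers":[1,1]}'
python3 -m jog '{"travel":[[0.7,0,0],[0,0,0]],"angular":[[0,0,0],[0,0,0]],"fingers":[1,1]}'
python3 -m jog '{"travel":[[0.7,0,0],[0,0,0]],"angular":[[0,0,0],[0,0,0]],"fingers":[1,1]}'
```

```text
t: 13.2
position: [0.5797, -0.0013, 0.138]
tool_rot: [0.684, 0.729, -0.001, 0.0]
wrist_force: [-0.0, -5.0, -0.4]
gripper_width: 0.001
t: 13.4
position: [0.5797, -0.0012, 0.138]
tool_rot: [0.684, 0.729, -0.001, 0.001]
wrist_force: [-0.3, -6.4, 0.1]
gripper_width: -0.001
t: 13.6
position: [0.5797, -0.0011, 0.138]
tool_rot: [0.684, 0.729, -0.001, 0.001]
wrist_force: [-0.1, -7.4, 0.5]
gripper_width: 0.004
```

It is firmly stopped: the force is rising while the sleeve stays put, as expected with the button in the hole. I'll back off and look.

```bash
python3 -m jog '{"travel":[[-3,0,0],[-3,0,0],[0,0,-20],[0,0,-40],[-20,0,-30],[-40,0,0],[0,0,0],[0,0,0]],"angular":[[0,0,0],[0,0,0],[0,0,0],[0,0,0],[0,0,0],[0,0,0],[0,0,0],[0,0,0]],"fingers":[1,1,1,1,1,1,1,1]}'
python3 - <<'E'
from h import *
C=cam("wrist");im=snapshot("wrist");save(im,"w5.png")
print(find_in("button_top","wrist")); cv2.imwrite("pics/w5c.png",cv2.resize(im[100:310,130:410,::-1],None,fx=2.8,fy=2.8,interpolation=cv2.INTER_CUBIC))
E
```

```text
t: 14.4
position: [0.5837, -0.065, 0.2279]
tool_rot: [0.684, 0.729, 0.0, -0.0]
wrist_force: [-0.6, 0.2, -0.5]
gripper_width: 0.001
[{'pixel': [195.0, 281.4], 'confidence': 0.56}]
```

View pics/w5c.png

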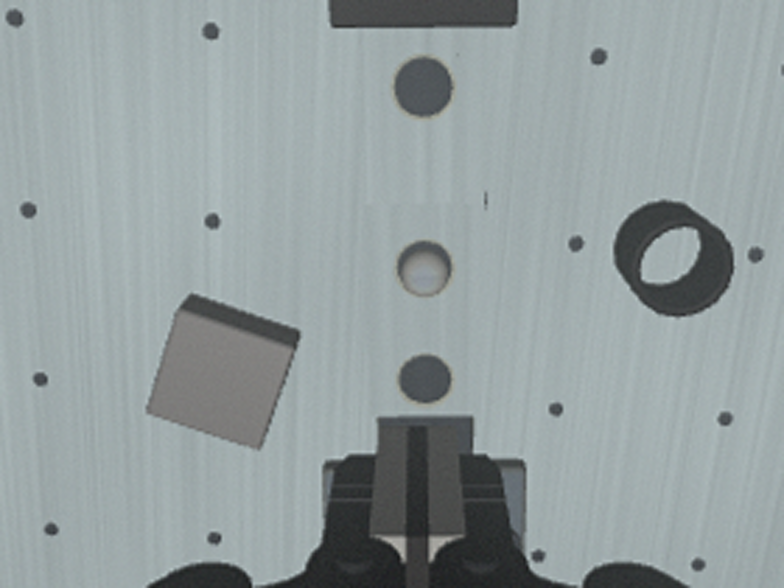

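```bash
python3 - <<'E'
from h import *
C=cam("wrist");s=state();p=np.array(s["position"]);R=Rn.from_quat(s["tool_rot"]).as_matrix()
f=lambda r,c:(100+r/2.8,130+c/2.8)
P=[ray(f(*q),.126,C) for q in [(87,423),(268,425),(379,426)]]
for q in P: print(q.round(4),(R.T@(q-p)*1000).round(1))
for a,n in((240,"top rim"),(296,"bot rim"),(256,"bright start"),(56,"h1 top"),(118,"h1 bot"),(354,'h3top'),(404,'h3bot')): print(n,(R.T@(ray(f(a,425),.126,C)-p)*1000).round(1))
print("lip edge .14",ray(f(26,424),.14,C).round(4),"expected btn top",proj([.5868,-.053,.132],C),proj([.5868,-.053,.126],C))
a=cv2.imread("pics/w2.png")[175:235,236:296];b=cv2.imread("pics/w5.png")[165:225,252:312]
cv2.imwrite("pics/cmp.png",cv2.resize(np.hstack([a,b]),None,fx=6,fy=6,interpolation=cv2.INTER_NEAREST))
E
```

```text
[ 0.5826 -0.004   0.126 ] [ 58.7   3.  101.9]
[ 0.5864 -0.0516  0.126 ] [ 11.    3.6 101.8]
[ 0.589 -0.084  0.126] [-21.5   4.  101.8]
top rim [ 18.7   3.6 101.8]
bot rim [  3.    3.7 101.8]
bright start [ 14.3   3.6 101.8]
h1 top [ 66.3   3.5 101.9]
h1 bot [ 50.9   3.5 101.9]
h3top [-14.    3.7 101.8]
h3bot [-29.2   3.7 101.8]
lip edge .14 [0.5817 0.0111 0.14  ] expected btn top [199.82449319 282.20088015] [197.52783445 282.12036745]
```

View pics/cmp.png

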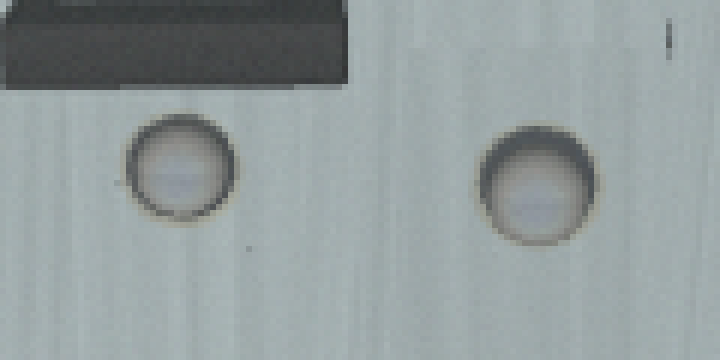

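The button sits in the second hole against its post-side rim, as it should after the sleeve was pushed to the end of its play. To check that it stands fully out, I'll look from the side.

```bash
python3 -m jog '{"travel":[[0,-40,0],[0,-40,0],[0,-35,15],[0,-20,20],[0,0,0],[0,0,0]],"angular":[[0,0,0],[0,0,0],[0,0,0],[0,0,0],[0,0,0],[0,0,0]],"fingers":[1,1,1,1,1,1]}'
python3 - <<'E'
from h import *
C=cam("wrist");im=snapshot("wrist");save(im,"w6.png")
d=find_in("button_top","wrist");print(d)
h=np.array([.5864,-.0516,.126])
e=proj([.5864,-.0523,.132],C);print("hole exp",proj(h,C),"top exp",e,"if flush",proj([.5864,-.0523,.126],C))
r,c=map(int,e); r0,c0=max(r-40,0),min(max(c-60,0),440)
print(r0,c0); cv2.imwrite("pics/w6c.png",cv2.resize(im[r0:r0+80,c0:c0+120,::-1],None,fx=6,fy=6,interpolation=cv2.INTER_NEAREST))
E
```

```text
t: 15.1
position: [0.4497, -0.0723, 0.1933]
tool_rot: [0.683, 0.73, 0.0, -0.0]
wrist_force: [0.7, -1.1, 0.1]
gripper_width: -0.003
[{'pixel': [211.3, 484.6], 'confidence': 0.62}, {'pixel': [370.3, 526.8], 'confidence': 0.56}]
hole exp [209.50991749 487.73625496] top exp [213.56729143 493.31053619] if flush [210.52247906 487.45017114]
173 433
```

View pics/w6c.png

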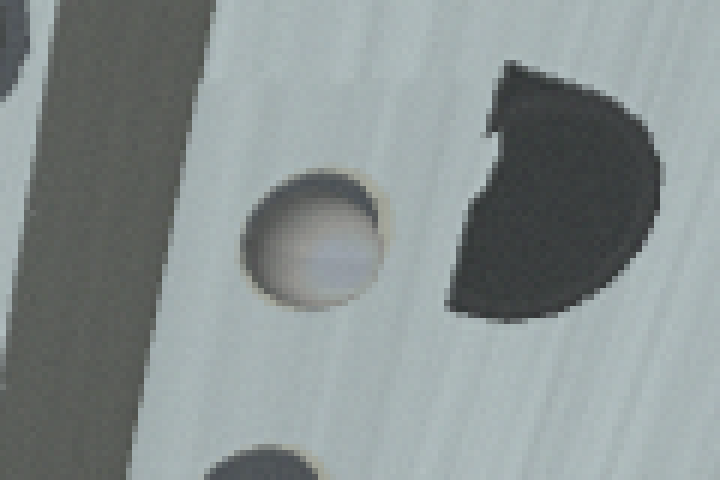

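The dome fills the second hole and reaches its far rim. I'll do a quick ray-cast check of its height against this picture, with w2 as the control since the button was known to be fully out there.

```bash
cat > fit.py <<'E'
from h import *
from scipy.optimize import minimize
def fit(img,C,h0,tag):
    g=cv2.GaussianBlur(cv2.cvtColor(cv2.imread(img),cv2.COLOR_BGR2GRAY),(0,0),.6).astype(float)
    r,c=map(int,proj(h0,C)); rr,cc=np.mgrid[r-18:r+19:.5,c-18:c+19:.5]
    I=cv2.remap(g,cc.astype(np.float32),rr.astype(np.float32),1)
    K,R,t=C; o=-R.T@t; D=(R.T@np.linalg.inv(K)@np.stack([cc.ravel(),rr.ravel(),np.ones(cc.size)])).T
    S=D/(-D[:,2:]); G=o+S*(o[2]-.126)
    sg=lambda x:1/(1+np.exp(-x/.0003))
    def feats(q):
        hx,hy,bx,by,p=np.array(q)/1000
        m=np.array([h0[0]+bx,h0[1]+by,.1255-p])
        rad=np.hypot(G[:,0]-h0[0]-hx,G[:,1]-h0[1]-hy)
        u=D/np.linalg.norm(D,axis=1)[:,None]; w=m-o; k=u@w
        dist=np.sqrt(np.maximum(w@w-k**2,0)); ball=sg(.0065-dist); sh=np.minimum(dist/.0065,1)**2
        k2=k-np.sqrt(np.maximum(.0065**2-dist**2,0)); zb=o[2]+u[:,2]*k2
        inh=sg(.0075-rad); vis=ball*np.maximum(inh,sg(zb-.126))
        dark=inh*(1-vis)
        return np.stack([1-vis-dark,vis,vis*sh,dark],1)
    def cost(q):
        A=feats(q); x,*_=np.linalg.lstsq(A,I.ravel(),rcond=None); return np.mean((A@x-I.ravel())**2)
    for p in (0,.5,1,1.5,2,3,4,6):
        best=min((minimize(lambda v:cost([*v,p])+5*max(0,np.hypot(v[0]-v[2],v[1]-v[3])-1.2)**2*100,s,method="Nelder-Mead",options=dict(maxfev=250)) for s in([0,0,0,0],[.5,.5,.5,-.3])),key=lambda m:m.fun)
        print(tag,p,round(best.fun,1),best.x.round(2))
E
python3 - <<'E'
from fit import *
C=cam("wrist"); s=state()
h0=ray((173+242/6,433+316/6),.126,C); print(h0); fit("pics/w6.png",C,h0,"w6")
c=camera_info("wrist"); T=np.eye(4); T[:3,:3]=[[-0.0623,0.9981,0],[0.9981,0.0623,-0.0004],[-0.0004,0,-1]]; T[:3,3]=[.5955,-.0548,.2424]
W=np.linalg.inv(T@np.array(c["mount"])); C2=(np.array(c["mtx"]),W[:3,:3],W[:3,3])
fit("pics/w2.png",C2,ray((203,266),.126,C2),"w2")
E
```

```text
[ 0.58789759 -0.05482251  0.126     ]
w6 0 120.5 [-0.95  0.58 -0.2  -0.41]
w6 0.5 133.7 [-0.97  0.57 -0.14 -0.36]
w6 1 148.4 [-0.98  0.58 -0.15 -0.34]
w6 1.5 162.8 [-1.02  0.62 -0.21 -0.32]
w6 2 175.1 [-1.09  0.68 -0.32 -0.29]
w6 3 186.8 [-1.25  1.   -1.9  -0.03]
w6 4 168.7 [-1.24  0.97 -1.83  2.03]
w6 6 157.1 [-1.2   0.76 -2.19  1.47]
w2 0 1140.3 [-0.24  0.42 -0.45 -0.76]
w2 0.5 1140.3 [-0.24  0.4  -0.45 -0.79]
w2 1 1140.7 [-0.25  0.36 -0.44 -0.84]
w2 1.5 1141.6 [-0.25  0.33 -0.43 -0.87]
w2 2 1143.3 [-0.25  0.31 -0.42 -0.9 ]
w2 3 1148.3 [-0.26  0.25 -0.42 -0.95]
w2 4 1154.4 [-0.26  0.2  -0.41 -1.01]
w2 6 1167.6 [-0.27  0.09 -0.42 -1.13]
```

The best fit is press = 0 (fully out), with the button about 1 mm from the hole centre on the post side. The arm is clear of everything, so I'm handing in.

```bash
python3 -c "
from station import *
s=state();print(s['t'],s['position'],s['wrist_force']);print(job_done())"
```

```text
15.2 [ 0.4510383  -0.0725407   0.19391808] [-1.00252081  0.77384876  0.17455842]
the job is handed in; nothing more can be done
None
```

I pressed the button about flush, slid the sleeve out by its lip until the button came up in the next hole, backed off and handed in at 15.2 s. That the button is fully out rests on pictures, since the button joint cannot be read.

**Forces:** Pressing down peaked at about 5.5 N, with the boom sinking roughly 1.5 to 2 mm. Pushing along the boom peaked at about 7.7 N as the button went under the wall. It reached about 7.4 N against the new stop, under the 15 N limit. These are readings at the end of each call.

**Last checks:**
- **Hole:** The wrist pictures show the button in the second hole, with the first and third holes empty. It sits about 1 mm towards the post from the hole's centre, which matches the lock's play.
- **Height:** The side view fits a fully raised button best of the heights I tried. The control fit, on a picture from before the button was pressed, barely told the heights apart.
- **Slide:** I got about 45.7 mm from the arm's travel and 48 mm from the pictures. I put that down to not knowing exactly where the tip met the lip.
- **Surroundings:** The last wrist force was sensor noise only, and the arm was clear of everything. I felt no contact with the lens or the other things, but took no final overview of them.

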